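# Click-test the inspection lamps and set the faulty one aside

## Task

Click-test the three inspection lamps standing in the charging dock: press each lamp's top button all the way in and let go. The two that stay down are sound and stay in their pockets, switched on; the one that springs back up is faulty: once you have pressed it, lift it out by its short ends, stand it upright on the black pad and let go, then take it again by its long sides and stand it in the repair cradle, all the way down on the cradle's floor. Leave the other things on the desk alone.

Things in the scene. Friction and masses are not known exactly. Their poses are not given: they have to be found in the camera images.
- lamp_a: One of three outwardly identical inspection lamps, a plain metal block with a round lens in one short end and a round black push switch in the middle of its top; exactly one of the three is faulty. Block 56 mm along its x, 32 mm along its y, 50 mm high; about 0.12 to 0.25 kg. Origin: centre of its underside, z up. Stands in one of the dock's three pockets at the start.
- button_a (a point): Centre of the top face of lamp_a's black round button, 22 mm across. Moves with the button: 59.5 mm above the lamp's underside (9.5 mm proud of the block) when up, 51.5 mm (1.5 mm proud) when fully pressed.
- switch_a (a joint): Push switch of lamp_a, in m: 0 up, 0.008 fully down. Pressing straight down takes 3 to 4 N at most. A sound switch snaps down past half way and stays down (about 0.008) once let go, and pressing it again changes nothing; a faulty one springs back up to 0.
- lamp_b: One of three outwardly identical inspection lamps, a plain metal block with a round lens in one short end and a round black push switch in the middle of its top; exactly one of the three is faulty. Block 56 mm along its x, 32 mm along its y, 50 mm high; about 0.12 to 0.25 kg. Origin: centre of its underside, z up. Stands in one of the dock's three pockets at the start.
- button_b (a point): Centre of the top face of lamp_b's black round button, 22 mm across. Moves with the button: 59.5 mm above the lamp's underside (9.5 mm proud of the block) when up, 51.5 mm (1.5 mm proud) when fully pressed.
- switch_b (a joint): Push switch of lamp_b, in m: 0 up, 0.008 fully down. Pressing straight down takes 3 to 4 N at most. A sound switch snaps down past half way and stays down (about 0.008) once let go, and pressing it again changes nothing; a faulty one springs back up to 0.
- lamp_c: One of three outwardly identical inspection lamps, a plain metal block with a round lens in one short end and a round black push switch in the middle of its top; exactly one of the three is faulty. Block 56 mm along its x, 32 mm along its y, 50 mm high; about 0.12 to 0.25 kg. Origin: centre of its underside, z up. Stands in one of the dock's three pockets at the start.
- button_c (a point): Centre of the top face of lamp_c's black round button, 22 mm across. Moves with the button: 59.5 mm above the lamp's underside (9.5 mm proud of the block) when up, 51.5 mm (1.5 mm proud) when fully pressed.
- switch_c (a joint): Push switch of lamp_c, in m: 0 up, 0.008 fully down. Pressing straight down takes 3 to 4 N at most. A sound switch snaps down past half way and stays down (about 0.008) once let go, and pressing it again changes nothing; a faulty one springs back up to 0.
- dock: Black fixed charging dock, 74 mm (x) by 138 mm (y). Three pockets, centres at y = -44, 0, +44 mm, floor 8 mm above the origin; lamps' x lies along the dock's x. 6 mm partitions, 30 mm above the floor, stand 3 mm from the lamps' long sides: no room for fingers. At the lamps' short ends only lips 5 mm above the floor: take a lamp by its short ends, 56 mm apart. Origin: centre of underside.
- pad: Black inspection pad, fixed, 200 mm (its x) by 170 mm (its y) of flat rubber, top 6 mm above the origin, with a narrow rim 10 mm above the origin around it. Origin: centre of its underside.
- cradle: Fixed dark metal repair cradle for one lamp. Floor 8 mm above the origin. End walls at x = -33 and +33 mm (inner faces), 8 mm thick, 52 mm above the floor; the lamp stands between them, its x along the cradle's x, no room for fingers at the ends. Its y sides have only lips 5 mm above the floor, from y = 22 to 27 mm either side: hold the lamp by its long sides, 32 mm apart. Origin: centre of underside.
- loupe: Bystander, to be left alone: a short plain metal cylinder with glass ends, 36 mm across, 30 mm high, origin under its centre.
- ring_case: Bystander, to be left alone: closed cloth-covered ring case, 50 x 50 mm, 40 mm high, origin under its centre.
- sizing_stick: Bystander, to be left alone: tapered wooden ring-sizing stick lying along its own y, 250 mm long, up to 24 mm thick, origin under its middle.
- calculator: Bystander, to be left alone: flat white desk calculator, 150 x 100 mm, 19 mm high, origin under its centre.
- dish: Bystander, to be left alone: small white round dish, 90 mm across, 22 mm high, origin under its centre.
- stamp: Bystander, to be left alone: dark wooden turned hand stamp standing upright, 34 mm across at its foot, 70 mm high, origin under its centre.
Things that resemble listed ones, but are neither listed nor needed, are in the scene too. Leave any red or yellow look-alike of the lamp_b alone.

How it is judged:
By the outcome, as a careful person would: the job done as asked, in the order asked, and still so for the second after the job is handed in, with the robot touching nothing.
It also fails if it takes over 72 s, if anything falls off the work surface, if the arm or the gripper's body presses on something with over 40 N, if the wrist force passes 120 N, or if a joint passes its speed limit or range.

## Robot

A 6-joint arm with a two-finger parallel gripper is mounted at the origin on the work surface. World frame = base frame: x ahead of the robot, y to its left, z up, the work surface at z = 0. Lengths are in m, angles in degrees, forces in N, time in s.
With the tool pointing down it reaches from about 0.3 to 0.75 m from the base axis. Payload 8.5 kg.
Tool frame: the origin (TCP) lies on the centre line of the jaws, within the pads' length; the fingertips stand manip.tip_reach ahead of it and the grasp point (between the pads) lies 2 mm behind it (manip.tip_reach is the distance from the TCP to the fingertips, in m); z points along the fingers, y is the direction in which the jaws open and shut (so a half turn about z gives the same grasp; the last joint's range is limited). The gripper opens to 85 mm and grips with 20 to 120 N. Pads are 22 mm wide; open, the fingers measure 114 mm over their backs; the gripper's body (76 mm by 85 mm) begins 54 mm behind the grasp point. The pads swing forward as they close: fully open they stand 13 mm farther back than shut.
Start: joints at [56.935, 21.807, 74.336, -0, 83.858, -12.336], TCP at [0.195, 0.514, 0.248] pointing down, gripper open.
Joint ranges: [-178.18, 178.18], [-50.72, 133.34], [12.68, 142.11], [-81.47, 261.47], [9.98, 163.14], [-165.26, 165.26]. Speed limits (degrees/s): [136.94, 136.94, 180, 180, 180, 180].

## Interface

Orientations are given as [roll, pitch, yaw] about the fixed x, y, z axes, in that order (R = Rz(yaw) Ry(pitch) Rx(roll)).
In Python, from plant import manip gives the robot as it stands. The module is installed in compiled form; this text tells all that it offers.
- The arm moves only by the shell command python3 -m pendant 'ROWS'. ROWS is JSON, one flat list of numbers, 7 for each row, row after row: the finger opening in m, from 0 to 0.0854, then the shift along the tool's x, y, z in m, then the turn, a rotation vector about the tool's x, y, z in rad. In form: [grip, dx, dy, dz, rx, ry, rz, grip, dx, dy, dz, rx, ry, rz, ...]. A call has 1 to 8 rows; each row is the pose to reach, as a shift and turn from the pose commanded when the call began, along the tool's axes at that moment; what a row does not reach only later rows make up. A row lasts 1/10 s, in which the tool goes at most 50 mm and 8.59 degrees, less where a joint would pass 70% of its speed; a pose out of reach is approached as far as the arm can. A call with a gripper value outside its range is refused whole. The fingers move at their own pace and stop on an object; the grip force is fixed at half the most. Time passes only in rows, so rows that repeat a pose let the fingers close. It gives the time, the measured TCP pose, the force and the opening at its end, in the units of the state.
- manip.state(): the state, without advancing time (a new reading comes with each control period).
- manip.camera(name): name is "side" or "top"; returns a dict with "pixels" (480x640x3 uint8, blue, green, red), "range_z" (480x640 float32, m along the optical axis (not along the pixel's ray), 0 where there is no reading), "fov_y" (degrees; the focal length in pixels is half the picture's height over the tangent of half this angle, whatever the lens; pixels are square), "cx", "cy" (the principal point, pixels), "world_to_cam" (4x4, takes a point from world to camera coordinates). Camera axes: x right, y down, z forward; pixel columns grow to the right and rows downward; lengths in m; the calibration is good to about 2 mm. A picture is of the moment at which its call begins.
- manip.hand_in(): hands the job in, once; it reports no verdict.
The state is a dict: "clock": time; "q": joint angles; "dq": joint speeds; "joint_efforts": joint torques, N m; "tool_pos": TCP position; "ee_rot": TCP orientation; "wrist_force": force on the tool from outside, world axes, zero at the start; "wrist_torque": the same for the moment, N m; "gripper_width": opening from 0.0 (shut) to 1.0 (fully open).
Only numpy, scipy, OpenCV 4.12 (cv2) and the standard library are available. Lean on these libraries where they do the work, as an engineer would, in place of code of your own. Each camera call takes 0.05 s, during which the arm holds its last target.

## Working session

There is one attempt and no reset: what is moved stays moved. The work goes in short steps, Python scripts to look and compute and a shell command to move; the robot and the scene stay as the last step left them, time stands still between calls to the robot, and variables do not carry over. Pictures are saved under pics/ and viewed, and the job is handed in when it is done.

```bash
mkdir -p pics; ls; python3 - <<'E'
from plant import manip
import cv2,numpy as np
print(manip.state()); print(manip.tip_reach)
for n in("top","side"):
    c=manip.camera(n); cv2.imwrite(f"pics/{n}0.png",c["pixels"]); np.savez(f"{n}0.npz",**{k:c[k] for k in c})
    print(n,c["fov_y"],c["cx"],c["cy"],c["world_to_cam"].round(3).tolist())
E
```

```text
pics
{'clock': 0.0, 'q': array([ 5.69355121e+01,  2.18417042e+01,  7.43866009e+01,  3.55319300e-04,
        8.38580732e+01, -1.23358673e+01]), 'dq': array([0.01771003, 0.05498505, 0.0330469 , 0.0450644 , 0.0554447 ,
       0.01867312]), 'joint_efforts': array([-6.22458683e-04, -4.48474932e+01, -2.31276208e+01, -2.03169338e-04,
        4.87653495e-03, -1.27170108e-05]), 'tool_pos': array([0.19451415, 0.51415756, 0.2476942 ]), 'ee_rot': array([-1.79915691e+02, -1.87991124e-02,  1.59271327e+02]), 'wrist_force': array([-0.56053932, -0.55610206, -0.45484759]), 'wrist_torque': array([ 0.0096382 ,  0.03761381, -0.0485317 ]), 'gripper_width': 1.0002386422096263}
0.017
top 47.416218153916574 322.8926434053255 242.97807373653822 [[-0.094, -0.996, -0.002, 0.034], [-0.972, 0.092, -0.217, 0.564], [0.216, -0.019, -0.976, 1.178], [0.0, 0.0, 0.0, 1.0]]
side 48.673446077145606 325.1431873462836 239.40520581447836 [[-0.949, -0.316, 0.006, 0.536], [-0.24, 0.708, -0.664, 0.189], [0.205, -0.631, -0.748, 1.059], [0.0, 0.0, 0.0, 1.0]]
```

View pics/top0.png

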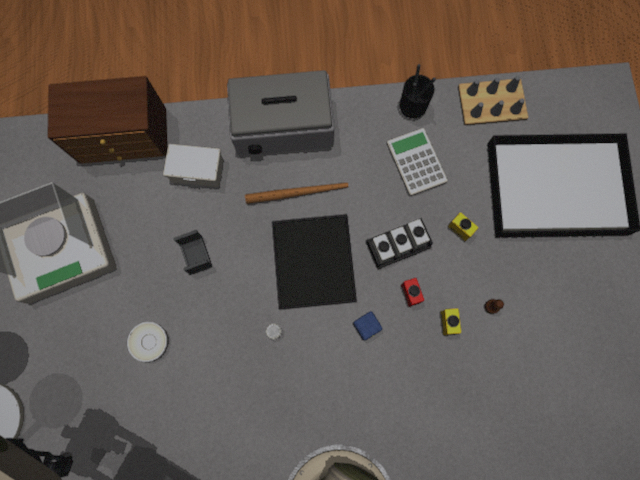

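View pics/side0.png

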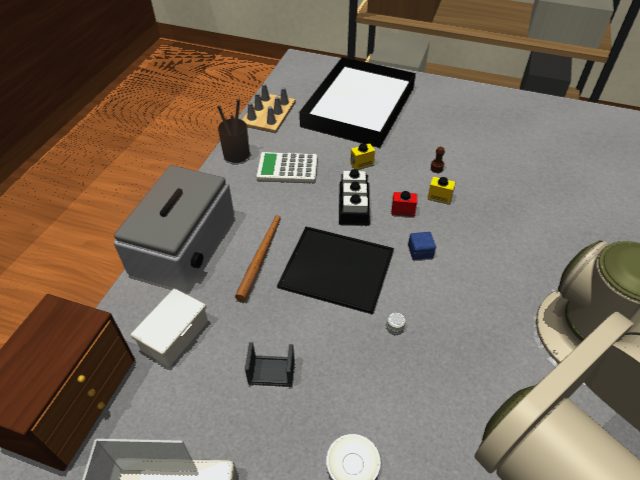

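The top view shows the dock with three white lamps at (384,247), (401,239) and (419,232), the pad at (314,261) and the cradle at (193,252). The look-alikes are red at (413,291) and yellow at (464,225) and (452,321). Next I'll measure these.

```bash
cat > h.py <<'E'
import numpy as np,cv2
def K(c): return 240/np.tan(np.radians(float(c["fov_y"])/2))
def ray(c,u,v,z):
    f=K(c);M=np.array(c["world_to_cam"]);R=M[:3,:3];o=-R.T@M[:3,3]
    d=R.T@np.array([(u-c["cx"])/f,(v-c["cy"])/f,1.0]); return o+d*(z-o[2])/d[2]
def proj(c,p):
    M=np.array(c["world_to_cam"]);q=M[:3,:3]@p+M[:3,3];f=K(c)
    return q[0]/q[2]*f+c["cx"],q[1]/q[2]*f+c["cy"]
def cloud(c):
    f=K(c);M=np.array(c["world_to_cam"]);R=M[:3,:3]
    v,u=np.mgrid[0:480,0:640];Z=np.array(c["range_z"],float)
    P=np.stack([(u-c["cx"])/f*Z,(v-c["cy"])/f*Z,Z],-1); P=(P-M[:3,3])@R; P[Z==0]=np.nan
    return P
E
python3 - <<'E'
import numpy as np,cv2
from h import *
for n in("top","side"):
    c=dict(np.load(n+"0.npz")); P=cloud(c); im=c["pixels"]
    if n=="top": rois={"dock":(360,215,440,272),"pad":(265,205,365,315),"cradle":(165,222,222,282)}
    else: rois={"dock":(330,165,376,228),"pad":(270,222,400,315),"cradle":(236,335,305,392)}
    big=[]
    for k,(a,b,e,d) in rois.items():
        z=P[b:d,a:e,2]
        print(n,k,np.nanpercentile(z,[5,25,50,75,95,99]).round(4))
        big.append(cv2.resize(im[b:d,a:e],(390,390*(d-b)//(e-a)) if e-a>=d-b else (390*(e-a)//(d-b),390),interpolation=cv2.INTER_CUBIC))
    H=max(x.shape[0] for x in big)
    o=cv2.hconcat([cv2.copyMakeBorder(x,0,H-x.shape[0],0,5,0) for x in big])
    o=cv2.resize(o,(800,800*o.shape[0]//o.shape[1])); cv2.imwrite(f"pics/{n}_crop.png",o)
    hsv=cv2.cvtColor(im,cv2.COLOR_BGR2HSV)
    m=np.zeros((480,640),np.uint8); a,b,e,d=rois["dock"]; m[b:d,a:e]=255
    m&=cv2.inRange(hsv,(0,0,150),(180,50,255))
    cs,_=cv2.findContours(m,cv2.RETR_EXTERNAL,cv2.CHAIN_APPROX_NONE)
    for k in cs:
        if cv2.contourArea(k)<60: continue
        print(n,cv2.contourArea(k),cv2.minAreaRect(k),ray(c,*cv2.minAreaRect(k)[0],.058).round(4))
E
```

```text
top dock [-0.0037 -0.0006  0.0025  0.0412  0.0626  0.0685]
top pad [-0.003   0.0007  0.0041  0.0069  0.0103  0.0126]
top cradle [-0.0038 -0.0011  0.0013  0.0072  0.0564  0.0619]
side dock [-0.0019  0.0007  0.0127  0.0544  0.065   0.069 ]
side pad [-0.002   0.0004  0.0041  0.0067  0.0098  0.0125]
side cradle [-0.0024 -0.0005  0.0013  0.0085  0.0584  0.0613]
side 113.0 ((355.5, 200.5), (9.0, 23.0), 90.0) [ 0.5433 -0.1552  0.058 ]
side 101.0 ((354.0, 174.5), (9.0, 22.0), 90.0) [ 0.5719 -0.2405  0.058 ]
```

View pics/top_crop.png

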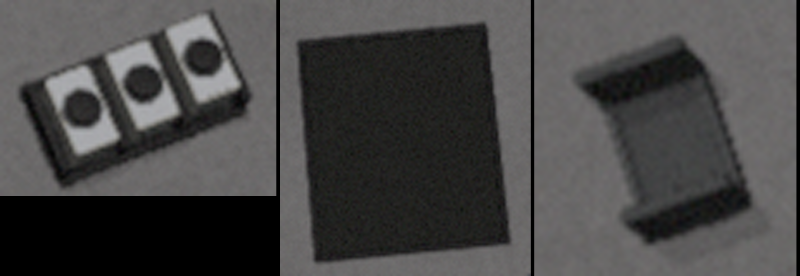

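View pics/side_crop.png

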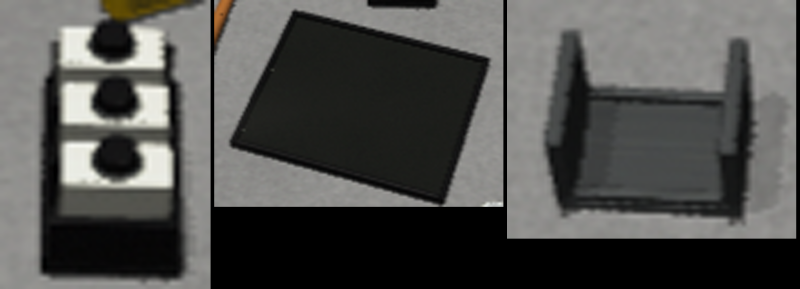

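```bash
python3 - <<'E'
import numpy as np,cv2
from h import *
for n in("top","side"):
    c=dict(np.load(n+"0.npz")); P=cloud(c); im=c["pixels"]; g=cv2.cvtColor(im,cv2.COLOR_BGR2GRAY)
    rois={"dock":(360,215,440,272),"cradle":(165,222,222,282)} if n=="top" else {"dock":(330,165,376,228),"cradle":(236,335,305,392)}
    a,b,e,d=rois["dock"]; m=np.zeros((480,640),np.uint8); m[b:d,a:e]=(g[b:d,a:e]>(135 if n=="top" else 140))*255
    cs,_=cv2.findContours(m,cv2.RETR_EXTERNAL,cv2.CHAIN_APPROX_NONE)
    for k in cs:
        if cv2.contourArea(k)<50: continue
        pts=np.float32([ray(c,u,v,.058)[:2]*1000 for u,v in k[:,0]])
        r=cv2.minAreaRect(pts); print(n,"lamp mm",np.round(r[0],1),np.round(r[1],1),round(r[2],1))
    # buttons: dark blobs inside lamps
    a,b,e,d=rois["dock"]
    # cradle walls from depth
    a,b,e,d=rois["cradle"]; Q=P[b:d,a:e]; w=((Q[...,2]>.045)&(Q[...,2]<.07)).astype(np.uint8)
    l,lab,st,ce=cv2.connectedComponentsWithStats(w)
    for i in range(1,l):
        if st[i,4]<8: continue
        q=Q[lab==i]; r=cv2.minAreaRect(np.float32(q[:,:2]*1000)); print(n,"wall",st[i,4],np.median(q,0).round(4),np.round(r[0],1),np.round(r[1],1),round(r[2],1),ce[i]+[a,b])
    if n=="top":
        m=(g[205:315,265:365]<55).astype(np.uint8)*255; cs,_=cv2.findContours(m,cv2.RETR_EXTERNAL,cv2.CHAIN_APPROX_NONE)
        k=max(cs,key=cv2.contourArea)[:,0]+[265,205]; pts=np.float32([ray(c,u,v,.008)[:2]*1000 for u,v in k]); print("pad",cv2.minAreaRect(pts))
E
```

```text
top lamp mm [ 528.3 -159.4] [19.9 29.3] 14.8
top lamp mm [ 542.3 -201. ] [22.  29.1] 14.8
top lamp mm [ 560.2 -150.1] [19.6 28.9] 19.7
top lamp mm [ 555.6 -243.1] [18.9 29.4] 13.2
top lamp mm [ 573.7 -191.8] [18.6 29.6] 14.9
top lamp mm [ 588.3 -233.2] [18.6 28.7] 16.7
top wall 128 [0.6131 0.293  0.0583] [614.4 293.2] [10.1 55. ] 13.8 [185.21875 235.15625]
top wall 126 [0.5421 0.2732 0.0583] [542.8 273.7] [ 9.1 56. ] 16.3 [195.11904762 264.79365079]
pad ((536.0301513671875, 6.552879333496094), (210.88839721679688, 180.4591064453125), 0.1286773830652237)
side lamp mm [ 543.2 -155.3] [54.  29.7] 18.8
side lamp mm [ 559.8 -120.5] [ 66.2 112. ] 18.7
side lamp mm [ 543.1 -201.5] [23.5 32. ] 15.5
side lamp mm [ 571.3 -241.5] [64.4 39.5] 25.7
side lamp mm [ 518.8 -200.6] [ 19.4 182. ] 14.8
side wall 173 [0.6114 0.2944 0.0588] [613.  292.4] [ 8.7 56.9] 16.3 [249.1849711  357.65317919]
side wall 156 [0.5406 0.2748 0.059 ] [541.8 272.4] [ 8.3 57.3] 15.6 [289.8974359  359.42948718]
```

```bash
python3 - <<'E'
import numpy as np,cv2
from h import *
for n in("top","side"):
  c=dict(np.load(n+"0.npz")); g=cv2.cvtColor(c["pixels"],cv2.COLOR_BGR2GRAY)
  for t in (100,120,135):
    if n=="side": t+=20
    a,b,e,d=(360,215,440,272) if n=="top" else (338,165,374,228)
    P=cloud(c); 
    m=np.zeros((480,640),np.uint8); m[b:d,a:e]=((g[b:d,a:e]>t)&(P[b:d,a:e,2]>.045))*255
    v,u=np.nonzero(m); pts=np.float32([ray(c,x,y,.058)[:2]*1000 for x,y in zip(u,v)]); r=cv2.minAreaRect(pts)
    print(n,t,np.round(r[0],1),np.round(r[1],1),round(r[2],2))
  # buttons: depth-free: dark pixels in hull of lamps
  hull=np.zeros((480,640),np.uint8); cv2.fillPoly(hull,[cv2.convexHull(np.stack([u,v],-1).astype(np.int32))],255)
  m=((g<75)&(hull>0)&(P[...,2]>.052)).astype(np.uint8); l,lab,st,ce=cv2.connectedComponentsWithStats(m)
  for i in range(1,l):
    if st[i,4]>25: print(n,"btn",st[i,4],ce[i].round(1),ray(c,*ce[i],.0675).round(4), ray(c,*ce[i],.063).round(4))
E
```

```text
top 100 [ 557.8 -196.2] [ 57.1 119.8] 18.23
top 120 [ 557.7 -196.4] [ 55.5 119.6] 18.34
top 135 [ 557.6 -196.3] [ 53.6 117.8] 18.5
top btn 87 [418.6 231.4] [ 0.5693 -0.2375  0.0675] [ 0.5703 -0.2384  0.063 ]
top btn 86 [401.  238.9] [ 0.5558 -0.1955  0.0675] [ 0.5568 -0.1962  0.063 ]
top btn 88 [383.5 246.2] [ 0.5427 -0.154   0.0675] [ 0.5436 -0.1546  0.063 ]
side 120 [ 557.1 -197. ] [ 54.3 117.7] 18.61
side 140 [ 557.1 -197. ] [ 54.2 117.7] 18.61
side 155 [ 557.1 -197. ] [ 54.2 117.7] 18.61
side btn 57 [354.1 174. ] [ 0.5696 -0.2319  0.0675] [ 0.5708 -0.2368  0.063 ]
side btn 75 [354.6 185.8] [ 0.5567 -0.1925  0.0675] [ 0.5579 -0.1973  0.063 ]
side btn 78 [355.2 198.8] [ 0.5431 -0.1508  0.0675] [ 0.5442 -0.1553  0.063 ]
```

```bash
cat >> h.py <<'E'
def rot(rpy):
    from scipy.spatial.transform import Rotation as S
    return S.from_euler("xyz",rpy,degrees=True)
def go(p,yaw,st):
    """print shift (tool axes) and turn from measured pose to p, pointing down with yaw"""
    R=rot(st["ee_rot"]); best=None
    for y in (yaw,yaw+180):
        r=(R.inv()*rot([180,0,y])).as_rotvec()
        if best is None or np.linalg.norm(r)<np.linalg.norm(best): best=r
    print("t",round(st["clock"],2),"pos",st["tool_pos"].round(4),"rpy",st["ee_rot"].round(2),"F",st["wrist_force"].round(1),"w",round(st["gripper_width"]*85.4,1),"q6",st["q"][5].round(1))
    print("shift",R.inv().apply(np.array(p)-st["tool_pos"]).round(4),"turn",best.round(4))
E
python3 - <<'E'
import numpy as np
from h import *
from plant import manip
c=dict(np.load("top0.npz"))
for k,(u,v,z) in dict(red=(413,291,.05),y1=(464,225,.05),y2=(452,321,.05),case=(368,325,.04),loupe=(273,331,.03),calc=(416,161,.02),calccorner=(445,186,.02),stickend=(347,185,.02),stamp=(495,305,.04)).items(): print(k,ray(c,u,v,z).round(3)[:2])
go([.5434,-.1549,.12],108.4,manip.state())
E
```

```text
red [ 0.438 -0.21 ]
y1 [ 0.578 -0.347]
y2 [ 0.363 -0.288]
case [ 0.373 -0.102]
loupe [0.38  0.111]
calc [ 0.755 -0.264]
calccorner [ 0.685 -0.325]
stickend [ 0.71  -0.091]
stamp [ 0.39  -0.392]
t 0.1 pos [0.1945 0.5142 0.2478] rpy [-1.7993e+02 -2.0000e-02  1.5927e+02] F [ 1.1  0.5 -0.6] w 85.5 q6 -12.3
shift [-0.5631 -0.5021  0.1283] turn [-1.300e-03  3.000e-04  8.879e-01]
```

```bash
python3 -m pendant '[0,-0.563,-0.502,0.02,0,0,0.888, 0,-0.563,-0.502,0.02,0,0,0.888, 0,-0.563,-0.502,0.02,0,0,0.888, 0,-0.563,-0.502,0.02,0,0,0.888, 0,-0.563,-0.502,0.02,0,0,0.888, 0,-0.563,-0.502,0.02,0,0,0.888, 0,-0.563,-0.502,0.02,0,0,0.888, 0,-0.563,-0.502,0.02,0,0,0.888]'; python3 - <<'E'
from h import *
from plant import manip
go([.5434,-.1549,.11],108.4,manip.state())
E
```

```text
clock: 0.9
tool_pos: [0.38, 0.1579, 0.2377]
ee_rot: [180.0, -0.0, 108.4]
wrist_force: [0.9, 0.5, -0.6]
gripper_width: 0.002
t 0.9 pos [0.38   0.1579 0.2377] rpy [180.    -0.   108.39] F [ 0.9  0.5 -0.6] w 0.1 q6 -12.4
shift [-0.3484  0.0564  0.1276] turn [ 0.     -0.0001 -0.0003]
```

```bash
python3 -m pendant '[0,-0.348,0.0565,0.05,0,0,0, 0,-0.348,0.0565,0.05,0,0,0, 0,-0.348,0.0565,0.05,0,0,0, 0,-0.348,0.0565,0.05,0,0,0, 0,-0.348,0.0565,0.05,0,0,0, 0,-0.348,0.0565,0.05,0,0,0, 0,-0.348,0.0565,0.05,0,0,0, 0,-0.348,0.0565,0.128,0,0,0]'; python3 - <<'E'
from h import *
from plant import manip
go([.5434,-.1549,.09],108.4,manip.state())
E
```

```text
clock: 1.7
tool_pos: [0.5463, -0.1567, 0.1415]
ee_rot: [179.5, 0.6, 108.2]
wrist_force: [1.2, 0.6, -1.1]
gripper_width: -0.001
t 1.7 pos [ 0.5463 -0.1567  0.1415] rpy [179.52   0.55 108.16] F [ 1.2  0.6 -1.1] w -0.1 q6 -46.1
shift [ 0.0032 -0.0026  0.0514] turn [ 0.0083  0.0096 -0.0042]
```

```bash
python3 -m pendant '[0,0,0,0,0,0,0, 0,0,0,0,0,0,0]'; python3 - <<'E'
from h import *
from plant import manip
go([.5434,-.1549,.09],108.4,manip.state())
E
```

```text
clock: 1.9
tool_pos: [0.5415, -0.1499, 0.1389]
ee_rot: [-179.9, -0.1, 108.4]
wrist_force: [1.1, 0.1, 1.1]
gripper_width: -0.0
t 1.9 pos [ 0.5415 -0.1499  0.1389] rpy [-1.7991e+02 -1.1000e-01  1.0841e+02] F [1.1 0.1 1.1] w -0.0 q6 -46.0
shift [-0.0054  0.0003  0.0489] turn [-0.0016 -0.0019  0.0001]
```

```bash
python3 -m pendant '[0,-0.0055,0,0.03,0,0,0, 0,-0.0055,0,0.049,0,0,0, 0,-0.0055,0,0.049,0,0,0, 0,-0.0055,0,0.049,0,0,0]'; python3 - <<'E'
from h import *
from plant import manip
go([.5434,-.1549,.0765],108.4,manip.state())
c=manip.camera("side"); go([.5434,-.1549,.0765],108.4,manip.state()); cv2.imwrite("pics/s1.png",cv2.resize(c["pixels"][120:260,280:460],(800,622))[:600])
c=manip.camera("top"); cv2.imwrite("pics/t1.png",cv2.resize(c["pixels"][190:290,340:460],(720,600)))
E
```

```text
clock: 2.3
tool_pos: [0.5444, -0.1553, 0.092]
ee_rot: [179.9, 0.1, 108.5]
wrist_force: [0.0, 0.6, -0.5]
gripper_width: -0.003
t 2.3 pos [ 0.5444 -0.1553  0.092 ] rpy [1.7989e+02 1.1000e-01 1.0846e+02] F [ 0.   0.6 -0.5] w -0.3 q6 -46.4
shift [ 0.0008 -0.0008  0.0155] turn [0.0019 0.0019 0.001 ]
t 2.35 pos [ 0.5446 -0.1555  0.0921] rpy [1.7986e+02 1.4000e-01 1.0845e+02] F [-0.8 -0.4  0.6] w 0.2 q6 -46.4
shift [ 0.001  -0.0009  0.0156] turn [0.0024 0.0024 0.0009]
```

View pics/s1.png

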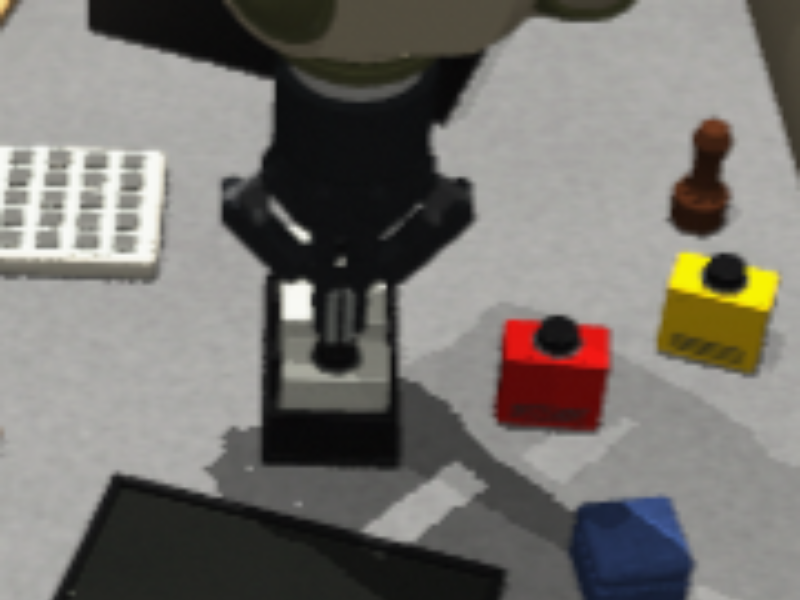

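View pics/t1.png

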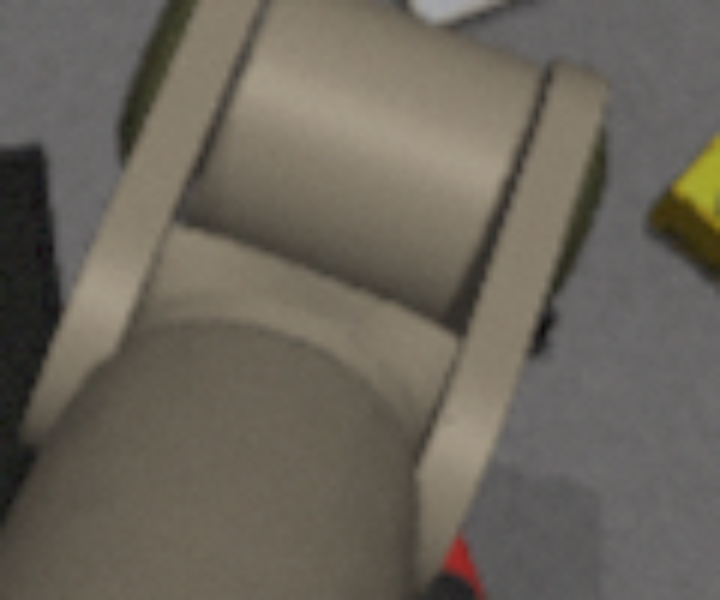

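The side view shows the shut fingers right over the near lamp's button, at about (335,350) in the crop. Pressing in small steps.

```bash
python3 -m pendant '[0,0.0005,-0.0005,0.004,0,0,0, 0,0.0005,-0.0005,0.007,0,0,0, 0,0.0005,-0.0005,0.009,0,0,0, 0,0.0005,-0.0005,0.011,0,0,0]'; python3 -m pendant '[0,0,0,0.0015,0,0,0,0,0,0,0.003,0,0,0, 0,0,0,0.003,0,0,0]'
```

```text
clock: 2.8
tool_pos: [0.543, -0.1555, 0.0785]
ee_rot: [-180.0, -0.0, 108.4]
wrist_force: [-0.2, 0.3, -0.0]
gripper_width: 0.006
clock: 3.1
tool_pos: [0.5431, -0.1555, 0.0765]
ee_rot: [180.0, 0.0, 108.4]
wrist_force: [-3.1, 1.0, 9.2]
gripper_width: 0.0
```

```bash
python3 -m pendant '[0,0,0,0.0008,0,0,0]'; python3 -m pendant '[0,0,0,-0.02,0,0,0, 0,0,0,-0.02,0,0,0, 0,-0.022,0,-0.02,0,0,0,0,-0.044,0,-0.017,0,0,0, 0,-0.044,0,-0.017,0,0,0, 0,-0.044,0,-0.017,0,0,0]';  python3 - <<'E'
from h import *
from plant import manip
go([.5573,-.1966,.0765],108.4,manip.state())
E
```

```text
clock: 3.2
tool_pos: [0.5431, -0.1556, 0.0764]
ee_rot: [180.0, 0.0, 108.4]
wrist_force: [-5.9, 2.6, 20.8]
gripper_width: 0.003
clock: 3.8
tool_pos: [0.5566, -0.1971, 0.0911]
ee_rot: [-180.0, -0.1, 108.4]
wrist_force: [-1.3, 0.4, -0.7]
gripper_width: 0.001
t 3.8 pos [ 0.5566 -0.1971  0.0911] rpy [-1.7995e+02 -7.0000e-02  1.0835e+02] F [-1.3  0.4 -0.7] w 0.1 q6 -49.3
shift [0.0002 0.0009 0.0146] turn [-0.0008 -0.0012 -0.0008]
```

```bash
python3 -m pendant '[0,0,0.0005,0.005,0,0,0, 0,0,0.0005,0.009,0,0,0, 0,0,0.0005,0.012,0,0,0, 0,0,0.0005,0.014,0,0,0, 0,0,0.0005,0.016,0,0,0, 0,0,0.0005,0.016,0,0,0]'
```

```text
clock: 4.4
tool_pos: [0.5574, -0.1969, 0.0765]
ee_rot: [180.0, 0.0, 108.4]
wrist_force: [-2.4, 2.1, 5.8]
gripper_width: 0.001
```

```bash
python3 -m pendant '[0,0,0,0.0008,0,0,0,0,0,0,0.0008,0,0,0]'; python3 -m pendant '[0,0,0,-0.02,0,0,0, 0,0,0,-0.02,0,0,0, 0,-0.022,0,-0.02,0,0,0,0,-0.044,0,-0.017,0,0,0, 0,-0.044,0,-0.017,0,0,0, 0,-0.044,0,-0.017,0,0,0]';  python3 - <<'E'
from h import *
from plant import manip
go([.5712,-.2383,.0765],108.4,manip.state())
E
```

```text
clock: 4.6
tool_pos: [0.5575, -0.1969, 0.0765]
ee_rot: [180.0, 0.0, 108.4]
wrist_force: [-3.8, 2.5, 12.7]
gripper_width: -0.0
clock: 5.2
tool_pos: [0.571, -0.2387, 0.0912]
ee_rot: [-180.0, -0.1, 108.4]
wrist_force: [0.2, 0.8, -0.1]
gripper_width: 0.001
t 5.2 pos [ 0.571  -0.2387  0.0912] rpy [-1.7996e+02 -7.0000e-02  1.0836e+02] F [ 0.2  0.8 -0.1] w 0.1 q6 -52.0
shift [0.0002 0.0003 0.0147] turn [-0.0007 -0.0011 -0.0007]
```

```bash
python3 -m pendant '[0,0,0.0005,0.005,0,0,0, 0,0,0.0005,0.009,0,0,0, 0,0,0.0005,0.012,0,0,0, 0,0,0.0005,0.014,0,0,0, 0,0,0.0005,0.0165,0,0,0, 0,0,0.0005,0.0165,0,0,0]'
```

```text
clock: 5.8
tool_pos: [0.5719, -0.2383, 0.0766]
ee_rot: [180.0, 0.0, 108.4]
wrist_force: [-3.4, 4.2, 9.9]
gripper_width: -0.001
```

```bash
python3 -m pendant '[0,0,0,-0.02,0,0,0, 0,0,0,-0.06,0,0,0, 0,0.05,0,-0.11,0,0,0, 0,0.1,0,-0.14,0,0,0,0,0.15,0,-0.14,0,0,0, 0,0.2,0,-0.14,0,0,0,0,0.2,0,-0.14,0,0,0]';  python3 - <<'E'
from h import *
from plant import manip
for n in("side","top"):
    c=manip.camera(n); np.savez(n+"2.npz",**c)
    cv2.imwrite(f"pics/{n}2.png",c["pixels"])
c=dict(np.load("top2.npz"));P=cloud(c)
for p in([.5434,-.1549],[.5573,-.1966],[.5712,-.2383]):
    for n in("side","top"):
        c=dict(np.load(n+"2.npz"));P=cloud(c); d=np.hypot(P[...,0]-p[0],P[...,1]-p[1]); z=P[...,2][(d<.007)]; print(n,p,len(z),np.nanmedian(z).round(4))
go([.5712,-.2383,.0765],108.4,manip.state())
E
```

```text
clock: 6.5
tool_pos: [0.5073, -0.0459, 0.2162]
ee_rot: [180.0, 0.0, 108.5]
wrist_force: [-0.7, 0.3, -0.2]
gripper_width: -0.003
side [0.5434, -0.1549] 23 0.0594
top [0.5434, -0.1549] 23 0.0601
side [0.5573, -0.1966] 11 0.0598
top [0.5573, -0.1966] 31 0.0595
side [0.5712, -0.2383] 0 nan
top [0.5712, -0.2383] 27 0.0678
t 6.6 pos [ 0.5077 -0.0462  0.2162] rpy [179.98   0.   108.59] F [-0.4  0.2  0.1] w -0.3 q6 -37.1
shift [-0.2023 -0.0011  0.1397] turn [0.0004 0.     0.0033]
  return np.nanmean(a, axis, out=out, keepdims=keepdims)
```

View pics/side2.png

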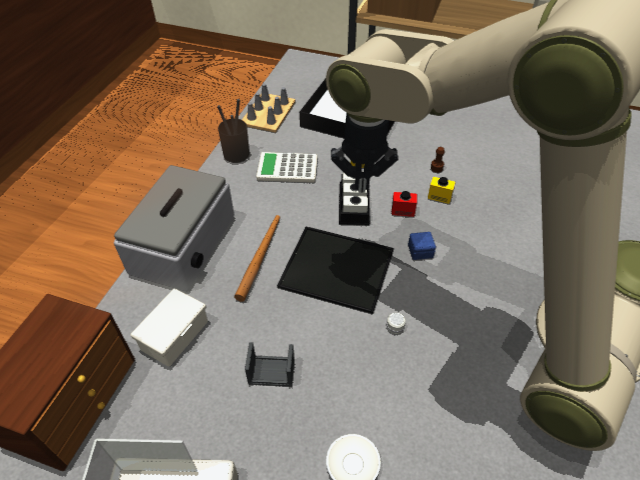

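View pics/top2.png

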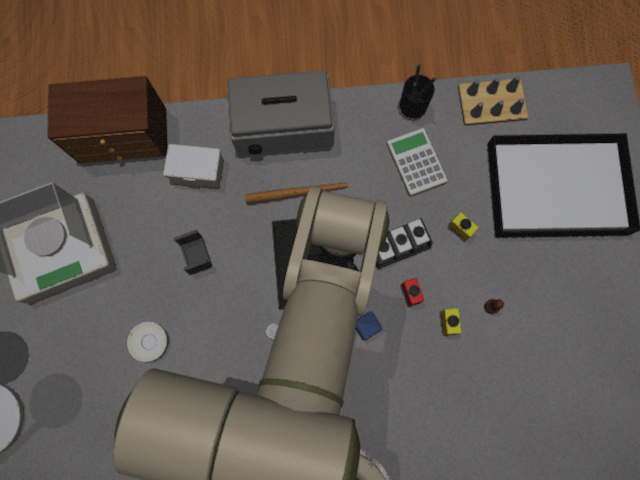

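The two nearer buttons read 0.0595 (down). The far one reads 0.0678 (up), so the far lamp, at (419,232) in the top view, is the faulty one. I'll grasp that one by its short ends.

```bash
python3 -m pendant '[0.074,-0.05,0,0,0,0,-0.003, 0.074,-0.1,0,0,0,0,-0.003, 0.074,-0.15,0,0.0,0,0,-0.003, 0.074,-0.195,-0.001,0.03,0,0,-0.003, 0.074,-0.202,-0.001,0.07,0,0,-0.003, 0.074,-0.202,-0.001,0.09,0,0,-0.003, 0.074,-0.202,-0.001,0.09,0,0,-0.003, 0.074,-0.202,-0.001,0.09,0,0,-0.003]'; python3 - <<'E'
from h import *
from plant import manip
go([.5712,-.2383,.038],108.4,manip.state())
c=manip.camera("side"); cv2.imwrite("pics/s3.png",cv2.resize(c["pixels"][120:260,280:460],(770,600)))
E
```

```text
clock: 7.4
tool_pos: [0.5717, -0.2415, 0.1261]
ee_rot: [180.0, 0.0, 108.5]
wrist_force: [0.9, -0.4, 0.6]
gripper_width: 0.863
t 7.4 pos [ 0.5717 -0.2415  0.1261] rpy [1.7999e+02 3.0000e-02 1.0855e+02] F [ 0.9 -0.4  0.6] w 73.7 q6 -52.4
shift [0.0033 0.0005 0.0881] turn [0.0002 0.0006 0.0026]
```

View pics/s3.png

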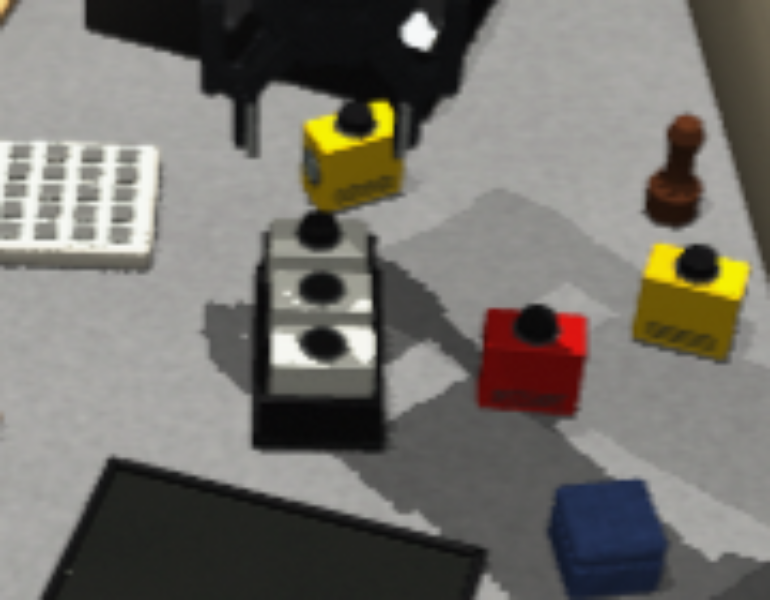

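The crop confirms it: the far button at (320,230) stands proud and the other two are flat. The fingers straddle the lamp, so I'll descend.

```bash
python3 -m pendant '[0.074,0.003,0,0.03,0,0,0.002, 0.074,0.003,0,0.05,0,0,0.002, 0.074,0.003,0,0.062,0,0,0.002, 0.074,0.003,0,0.07,0,0,0.002, 0.074,0.003,0,0.07,0,0,0.002]'; python3 - <<'E'
from h import *
from plant import manip
go([.5712,-.2383,.038],108.4,manip.state())
c=manip.camera("side"); cv2.imwrite("pics/s4.png",cv2.resize(c["pixels"][120:260,280:460],(770,600)))
E
```

```text
clock: 7.95
tool_pos: [0.5707, -0.2381, 0.0558]
ee_rot: [180.0, 0.0, 108.5]
wrist_force: [0.1, -0.6, -0.7]
gripper_width: 0.866
t 7.95 pos [ 0.5707 -0.2381  0.0558] rpy [1.8000e+02 1.0000e-02 1.0846e+02] F [ 0.1 -0.6 -0.7] w 73.9 q6 -52.1
shift [-0.0003  0.0004  0.0178] turn [0.0001 0.0002 0.001 ]
```

View pics/s4.png

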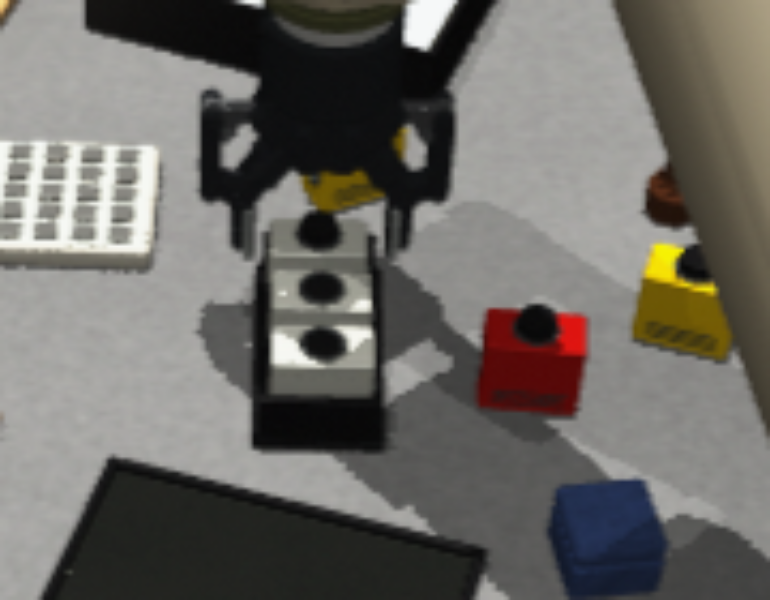

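```bash
python3 -m pendant '[0.074,0,0,0.01,0,0,0.001, 0.074,0,0,0.018,0,0,0.001, 0.074,0,0,0.018,0,0,0.001]'; python3 -m pendant '[0.045,0,0,0,0,0,0, 0.045,0,0,0,0,0,0, 0.045,0,0,0,0,0,0, 0.045,0,0,0,0,0,0, 0.045,0,0,0,0,0,0, 0.045,0,0,0,0,0,0]'
```

```text
clock: 8.3
tool_pos: [0.57, -0.2377, 0.0364]
ee_rot: [-179.9, -0.1, 108.4]
wrist_force: [-0.6, -0.7, -0.6]
gripper_width: 0.866
clock: 8.9
tool_pos: [0.5708, -0.2382, 0.038]
ee_rot: [180.0, 0.0, 108.4]
wrist_force: [0.1, -0.2, 4.2]
gripper_width: 0.653
```

```bash
python3 -m pendant '[0.045,0,0,-0.01,0,0,0, 0.045,0,0,-0.025,0,0,0, 0.045,0,0,-0.045,0,0,0, 0.045,0,0,-0.07,0,0,0, 0.045,0,0,-0.1,0,0,0, 0.045,0.02,0.004,-0.12,0,0,0, 0.045,0.05,0.009,-0.12,0,0,0]'; python3 -m pendant '[0.045,0.04,0.008,0,0,0,0, 0.045,0.08,0.015,0,0,0,0, 0.045,0.12,0.022,0,0,0,0, 0.045,0.16,0.029,0,0,0,0, 0.045,0.18,0.033,0,0,0,0, 0.045,0.193,0.035,0,0,0,0, 0.045,0.193,0.035,0,0,0,0]';python3 - <<'E'
from h import *
from plant import manip
go([.536,.0065,.038],108.4,manip.state())
c=manip.camera("side"); np.savez("side5.npz",**c); cv2.imwrite("pics/s5.png",c["pixels"])
E
```

```text
clock: 9.6
tool_pos: [0.5641, -0.1887, 0.1607]
ee_rot: [179.8, 0.2, 108.3]
wrist_force: [1.0, 0.1, -1.7]
gripper_width: 0.649
clock: 10.3
tool_pos: [0.5353, 0.0075, 0.1578]
ee_rot: [-180.0, -0.0, 108.5]
wrist_force: [0.2, -0.8, -1.6]
gripper_width: 0.646
t 10.3 pos [0.5353 0.0075 0.1578] rpy [-1.7999e+02 -2.0000e-02  1.0849e+02] F [ 0.2 -0.8 -1.6] w 55.2 q6 -30.4
shift [-0.0012  0.0004  0.1198] turn [-0.0002 -0.0003  0.0015]
```

View pics/s5.png

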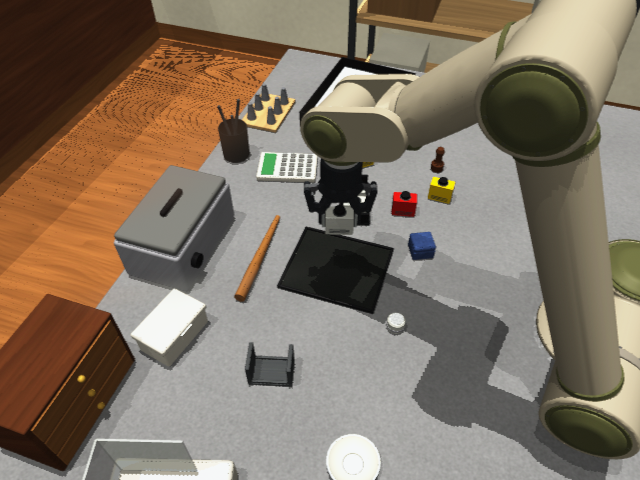

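The lamp hangs upright in the jaws at (340,218), over the pad. Lowering it.

```bash
python3 -m pendant '[0.045,0,0,0.04,0,0,0, 0.045,0,0,0.08,0,0,0, 0.045,0,0,0.105,0,0,0, 0.045,0,0,0.115,0,0,0,0.045,0,0,0.118,0,0,0,0.045,0,0,0.119,0,0,0,0.045,0,0,0.119,0,0,0]'
```

```text
clock: 11.05
tool_pos: [0.5363, 0.0061, 0.0397]
ee_rot: [179.9, 0.1, 108.4]
wrist_force: [-0.1, 0.5, -1.5]
gripper_width: 0.648
```

```bash
python3 -m pendant '[0.045,0,0,0.0015,0,0,0,0.045,0,0,0.003,0,0,0]'; python3 -m pendant '[0.045,0,0,0.0005,0,0,0,0.045,0,0,0.001,0,0,0]'
```

```text
clock: 11.25
tool_pos: [0.536, 0.0064, 0.0363]
ee_rot: [179.9, 0.0, 108.4]
wrist_force: [0.3, -0.3, -0.3]
gripper_width: 0.646
clock: 11.45
tool_pos: [0.5359, 0.0064, 0.036]
ee_rot: [179.9, 0.1, 108.4]
wrist_force: [-4.2, 0.6, 16.8]
gripper_width: 0.649
```

Contact on the pad at TCP z = 0.036, which matches expectation. Releasing.

```bash
python3 -m pendant '[0.045,0,0,-0.0007,0,0,0, 0.06,0,0,-0.0007,0,0,0, 0.074,0,0,-0.0007,0,0,0,0.074,0,0,-0.0007,0,0,0,0.074,0,0,-0.0007,0,0,0]';python3 -m pendant '[0.074,0,0,-0.02,0,0,0, 0.074,0,0,-0.06,0,0,0, 0.074,0,0,-0.1,0,0,0.15, 0.074,0,0,-0.12,0,0,0.3, 0.074,0,0,-0.12,0,0,0.45, 0.074,0,0,-0.12,0,0,0.6, 0.074,0,0,-0.12,0,0,0.75, 0.074,0,0,-0.12,0,0,0.9]'; python3 -m pendant '[0.06,0,0,0,0,0,0.15, 0.06,0,0,0,0,0,0.3, 0.06,0,0,0,0,0,0.45,0.06,0,0,0,0,0,0.6, 0.06,0,0,0,0,0,0.67,0.06,0,0,0,0,0,0.67]'; python3 - <<'E'
from h import *
from plant import manip
go([.536,.0065,.038],18.4,manip.state())
for n in("side","top"):
  c=manip.camera(n); np.savez(n+"6.npz",**c); cv2.imwrite(f"pics/{n}6.png",c["pixels"])
c=dict(np.load("side6.npz")); P=cloud(c); w=((P[...,2]>.045)&(P[...,2]<.072)&(np.hypot(P[...,0]-.536,P[...,1]-.006)<.06)); q=P[w]; print(len(q),q.mean(0),cv2.minAreaRect(np.float32(q[:,:2]*1000)))
E
```

```text
clock: 11.95
tool_pos: [0.5356, 0.0064, 0.0352]
ee_rot: [-180.0, -0.0, 108.4]
wrist_force: [-0.4, 0.1, -0.1]
gripper_width: 0.866
clock: 12.75
tool_pos: [0.5355, 0.0065, 0.1552]
ee_rot: [-180.0, 0.0, 56.5]
wrist_force: [0.8, 1.1, 0.8]
gripper_width: 0.865
clock: 13.35
tool_pos: [0.5355, 0.0064, 0.1552]
ee_rot: [-180.0, 0.0, 18.4]
wrist_force: [-0.0, 0.2, -0.7]
gripper_width: 0.697
t 13.35 pos [0.5355 0.0064 0.1552] rpy [-1.7999e+02  1.0000e-02  1.8410e+01] F [-0.   0.2 -0.7] w 59.5 q6 59.6
shift [5.000e-04 1.000e-04 1.172e-01] turn [-0.0002  0.0003  0.0002]
389 [0.53380051 0.00907389 0.05654182] ((534.5531005859375, 5.853878021240234), (55.59451675415039, 34.23722457885742), 18.31858253479004)
```

View pics/side6.png

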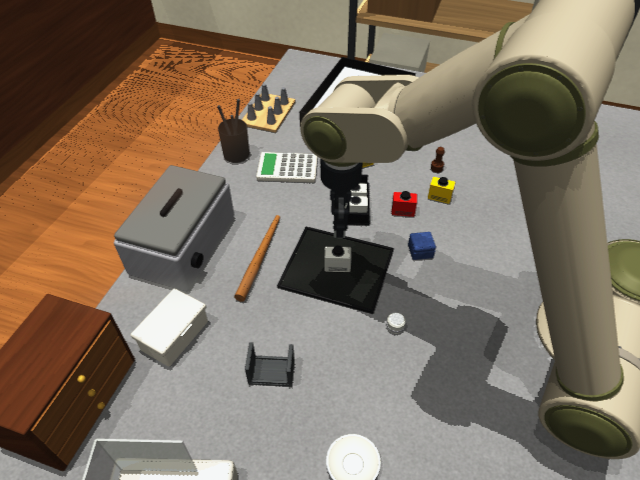

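The lamp stands upright on the pad at (338,258), measured at (0.535, 0.006) with yaw 18.3. I'll take it by its long sides.

```bash
python3 -m pendant '[0.06,0,0,0.04,0,0,0, 0.06,0,0,0.08,0,0,0, 0.06,0,0,0.1,0,0,0, 0.06,0,0,0.11,0,0,0, 0.06,0,0,0.117,0,0,0,0.06,0,0,0.117,0,0,0,0.06,0,0,0.117,0,0,0]';python3 -m pendant '[0.02,0,0,0,0,0,0, 0.02,0,0,0,0,0,0, 0.02,0,0,0,0,0,0,0.02,0,0,0,0,0,0, 0.02,0,0,0,0,0,0, 0.02,0,0,0,0,0,0]'
```

```text
clock: 14.15
tool_pos: [0.5361, 0.0063, 0.0392]
ee_rot: [180.0, -0.1, 18.5]
wrist_force: [-0.1, 0.2, -0.1]
gripper_width: 0.703
clock: 14.75
tool_pos: [0.5362, 0.0063, 0.0393]
ee_rot: [179.9, -0.1, 18.4]
wrist_force: [-1.2, -0.6, 6.5]
gripper_width: 0.364
```

```bash
python3 -m pendant '[0.02,0,0,-0.01,0,0,0, 0.02,0,0,-0.03,0,0,0, 0.02,0,0,-0.06,0,0,0, 0.02,0,0,-0.1,0,0,0,0.02,0,0,-0.12,0,0,0, 0.02,0,0,-0.12,0,0,0]'; python3 - <<'E'
from h import *
from plant import manip
go([.5775,.2835,.158],15.5,manip.state())
E
```

```text
clock: 15.35
tool_pos: [0.5366, 0.0063, 0.1614]
ee_rot: [179.8, -0.3, 18.4]
wrist_force: [-0.9, -0.4, -1.4]
gripper_width: 0.367
t 15.35 pos [0.5366 0.0063 0.1614] rpy [179.83  -0.29  18.45] F [-0.9 -0.4 -1.4] w 31.3 q6 59.6
shift [ 0.1265 -0.25    0.0033] turn [ 0.0028 -0.0051  0.0515]
```

```bash
python3 -m pendant '[0.02,0.019,-0.037,0,0,0,0.03, 0.02,0.037,-0.074,0,0,0,0.0515, 0.02,0.056,-0.11,0,0,0,0.0515, 0.02,0.074,-0.147,0,0,0,0.0515, 0.02,0.093,-0.184,0,0,0,0.0515, 0.02,0.111,-0.22,0,0,0,0.0515, 0.02,0.1265,-0.25,0,0,0,0.0515,0.02,0.1265,-0.25,0,0,0,0.0515]'; python3 -m pendant '[0.02,0,0,0.01,0,0,0,0.02,0,0,0.02,0,0,0,0.02,0,0,0.02,0,0,0]'; python3 - <<'E'
from h import *
from plant import manip
go([.5775,.2835,.0413],15.5,manip.state())
for n in("side","top"):
  c=manip.camera(n); np.savez(n+"7.npz",**c); cv2.imwrite(f"pics/{n}7.png",c["pixels"])
c=dict(np.load("side7.npz"));b=c["pixels"][270:420,180:380]; cv2.imwrite("pics/s7c.png",cv2.resize(b,(800,600)))
P=cloud(c)[335:392,236:305];w=((P[...,2]>.045)&(P[...,2]<.066)).astype(np.uint8)
l,lab,st,ce=cv2.connectedComponentsWithStats(w)
for i in range(1,l):
    if st[i,4]>20: print(st[i,4],np.median(P[lab==i],0).round(4),cv2.minAreaRect(np.float32(P[lab==i][:,:2]*1000)))
E
```

```text
clock: 16.15
tool_pos: [0.5756, 0.2872, 0.1562]
ee_rot: [-179.9, 0.1, 15.7]
wrist_force: [-1.0, -0.2, -1.1]
gripper_width: 0.364
clock: 16.45
tool_pos: [0.5757, 0.2822, 0.1358]
ee_rot: [180.0, 0.3, 15.4]
wrist_force: [-0.7, -0.6, -2.9]
gripper_width: 0.366
t 16.45 pos [0.5757 0.2822 0.1358] rpy [179.99   0.28  15.41] F [-0.7 -0.6 -2.9] w 31.3 q6 90.2
shift [ 0.0026 -0.0008  0.0944] turn [ 0.0002  0.0048 -0.0016]
152 [0.6107 0.2981 0.0585] ((612.5523071289062, 294.3648376464844), (8.832647323608398, 53.23055648803711), 14.903645515441895)
159 [0.5404 0.2751 0.059 ] ((541.808837890625, 272.29241943359375), (8.230622291564941, 55.93218994140625), 15.29773998260498)
```

View pics/s7c.png

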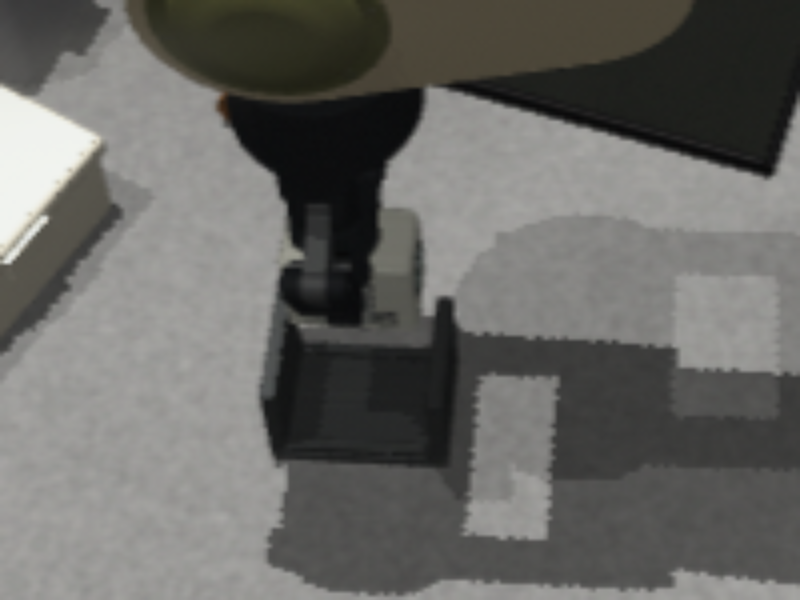

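The crop shows the lamp above the cradle, perhaps offset from the finger along the cradle's x. I'll check by projecting points before lowering.

```bash
python3 - <<'E'
from h import *
from plant import manip
for n in("side","top"):
    c=dict(np.load(n+"7.npz")); im=c["pixels"].copy()
    t=np.array([.5757,.2822,.1358]); a=np.radians(15.4); X=np.array([np.cos(a),np.sin(a),0]);Y=np.array([-np.sin(a),np.cos(a),0])
    b=t-[0,0,.0333]
    for z in(0,.05):
        pts=np.array([proj(c,b+sx*.028*X+sy*.016*Y+[0,0,z]) for sx,sy in((-1,-1),(1,-1),(1,1),(-1,1))])
        cv2.polylines(im,[np.round(pts*16).astype(np.int32)],True,(0,0,255) if z else (0,255,255),1,cv2.LINE_AA,4)
    u0,v0=(180,270) if n=="side" else (140,190)
    cv2.imwrite(f"pics/{n}7p.png",cv2.resize(im[v0:v0+120,u0:u0+160],(800,600),interpolation=cv2.INTER_CUBIC))
c=dict(np.load("side7.npz"));P=cloud(c); q=P[315:350,236:290].reshape(-1,3); q=q[(q[:,2]>.095)&(q[:,2]<.165)]
R=rot([180,0,15.4]); L=R.inv().apply(q-[.5757,.2822,.1358])
for lo in np.arange(-.03,.04,.01):
    s=L[(L[:,2]>lo)&(L[:,2]<lo+.01)]
    if len(s): print(lo.round(3),len(s),np.percentile(s[:,0],[2,98]).round(4),np.percentile(s[:,1],[2,50,98]).round(4))
E
```

```text
-0.03 9 [-0.0132 -0.0015] [-0.0287 -0.0233  0.0148]
-0.02 229 [-0.0287  0.0261] [-0.0161 -0.0044  0.0156]
-0.01 55 [-0.0301  0.0025] [-0.028  -0.0147  0.0119]
0.0 53 [-0.0301  0.002 ] [-0.026  -0.0152  0.0026]
0.01 48 [-0.0302  0.0249] [-0.0214 -0.0149 -0.0008]
0.02 22 [-0.0296  0.025 ] [-0.0162 -0.0143 -0.0008]
```

View pics/side7p.png

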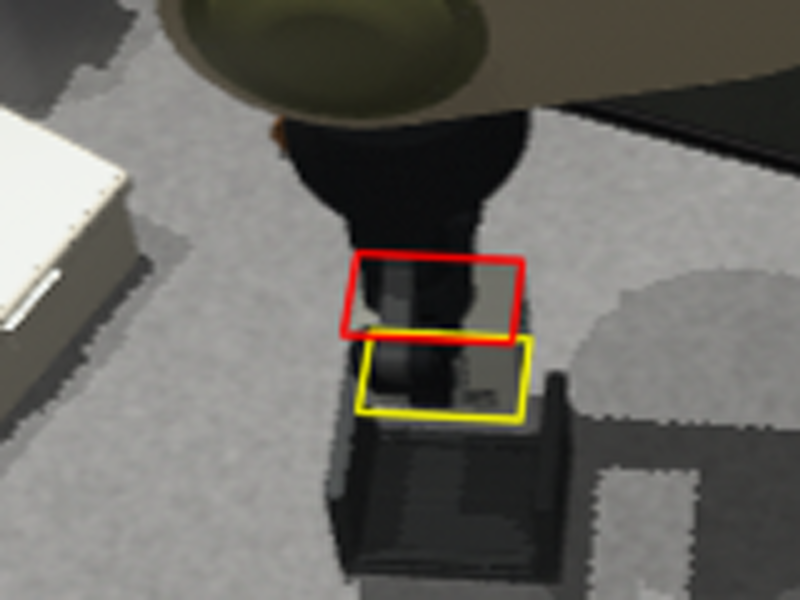

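View pics/top7p.png

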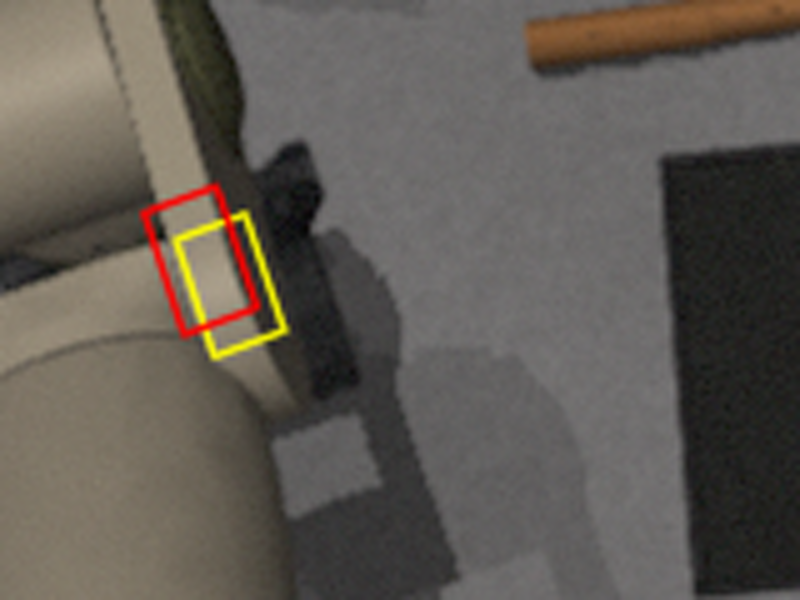

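The predicted outline matches the lamp to about 1 mm, so it is centred in the grip and the finger offset was only perspective. I'll centre it and lower it into the cradle.

```bash
python3 -m pendant '[0.02,0.003,-0.001,0,0,0.004,0, 0.02,0.003,-0.001,0.02,0,0.004,0, 0.02,0.003,-0.001,0.035,0,0.004,0,0.02,0.003,-0.001,0.035,0,0.004,0,0.02,0.003,-0.001,0.035,0,0.004,0]'; python3 - <<'E'
from h import *
from plant import manip
go([.578,.2836,.0413],15.5,manip.state())
c=manip.camera("side"); cv2.imwrite("pics/s8.png",cv2.resize(c["pixels"][290:410,200:360],(800,600),interpolation=cv2.INTER_CUBIC))
E
```

```text
clock: 17.05
tool_pos: [0.5796, 0.2854, 0.104]
ee_rot: [-180.0, -0.3, 15.5]
wrist_force: [0.6, 0.2, -1.6]
gripper_width: 0.367
t 17.05 pos [0.5796 0.2854 0.104 ] rpy [-180.     -0.28   15.48] F [ 0.6  0.2 -1.6] w 31.3 q6 90.3
shift [-0.0023  0.0013  0.0627] turn [-0.     -0.0049 -0.0004]
```

View pics/s8.png

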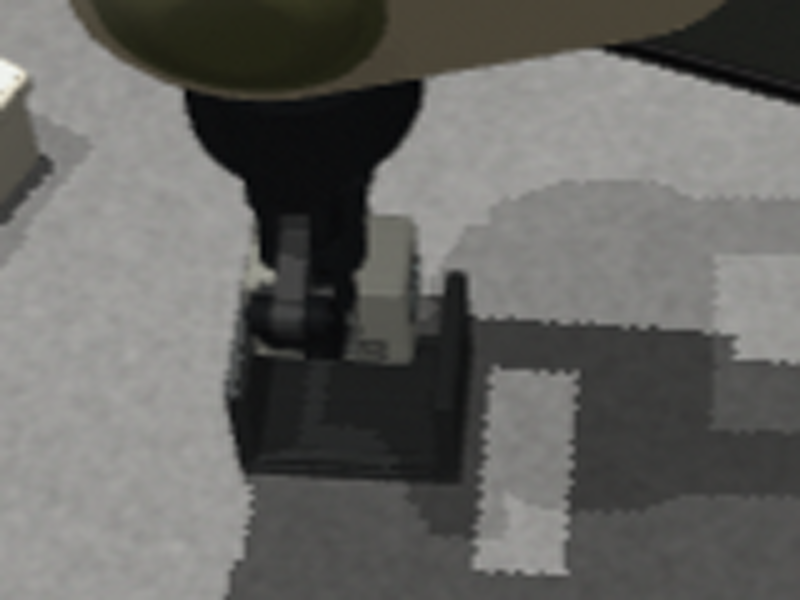

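The measured pose is still swinging slightly, so I'll let it settle and read it again.

```bash
python3 -m pendant '[0.02,-0.001,0.001,0,0,-0.003,0, 0.02,-0.001,0.001,0,0,-0.003,0, 0.02,-0.001,0.001,0,0,-0.003,0,0.02,-0.001,0.001,0,0,-0.003,0]'; python3 - <<'E'
from h import *
from plant import manip
go([.578,.2836,.0413],15.5,manip.state())
manip.camera("side");go([.578,.2836,.0413],15.5,manip.state());manip.camera("side");go([.578,.2836,.0413],15.5,manip.state())
E
```

```text
clock: 17.5
tool_pos: [0.5785, 0.2842, 0.1036]
ee_rot: [-180.0, -0.1, 15.5]
wrist_force: [0.1, -0.0, -1.9]
gripper_width: 0.368
t 17.5 pos [0.5785 0.2842 0.1036] rpy [-1.800e+02 -8.000e-02  1.549e+01] F [ 0.1 -0.  -1.9] w 31.4 q6 90.2
shift [-0.0008  0.0004  0.0623] turn [-0.     -0.0014 -0.0003]
t 17.55 pos [0.5785 0.2842 0.1035] rpy [-1.800e+02 -7.000e-02  1.549e+01] F [ 0.5  0.7 -1.3] w 31.1 q6 90.2
shift [-0.0007  0.0004  0.0622] turn [-0.     -0.0012 -0.0002]
t 17.6 pos [0.5785 0.2842 0.1034] rpy [ 1.800e+02 -6.000e-02  1.549e+01] F [-0.4  0.4 -2. ] w 31.3 q6 90.2
shift [-0.0007  0.0004  0.0621] turn [ 0.     -0.0011 -0.0002]
```

```bash
python3 -m pendant '[0.02,-0.0005,0,0.01,0,-0.001,0, 0.02,-0.0005,0,0.02,0,-0.001,0, 0.02,-0.0005,0,0.03,0,-0.001,0,0.02,-0.0005,0,0.035,0,-0.001,0,0.02,-0.0005,0,0.035,0,-0.001,0]'; python3 - <<'E'
from h import *
from plant import manip
go([.578,.2836,.0413],15.5,manip.state())
c=manip.camera("side"); cv2.imwrite("pics/s9.png",cv2.resize(c["pixels"][290:410,200:360],(800,600),interpolation=cv2.INTER_CUBIC))
E
```

```text
clock: 18.1
tool_pos: [0.5776, 0.2839, 0.067]
ee_rot: [180.0, 0.1, 15.5]
wrist_force: [-0.3, -0.5, -1.2]
gripper_width: 0.367
t 18.1 pos [0.5776 0.2839 0.067 ] rpy [1.800e+02 1.200e-01 1.548e+01] F [-0.3 -0.5 -1.2] w 31.3 q6 90.2
shift [0.0004 0.0003 0.0257] turn [ 0.      0.0021 -0.0003]
```

View pics/s9.png

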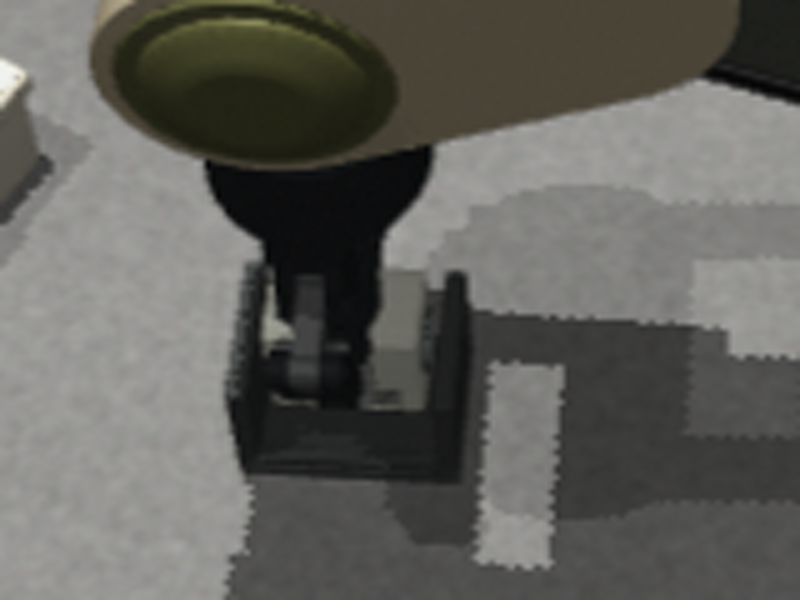

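The lamp is between the end walls and no contact force shows. I'll carry on down.

```bash
python3 -m pendant '[0.02,0,0,0.01,0,0,0, 0.02,0,0,0.017,0,0,0, 0.02,0,0,0.022,0,0,0,0.02,0,0,0.024,0,0,0,0.02,0,0,0.024,0,0,0]';  python3 -m pendant '[0.02,0,0,0.001,0,0,0, 0.02,0,0,0.002,0,0,0]'
```

```text
clock: 18.65
tool_pos: [0.5779, 0.284, 0.044]
ee_rot: [180.0, 0.0, 15.5]
wrist_force: [-0.4, -0.5, -1.6]
gripper_width: 0.364
clock: 18.85
tool_pos: [0.5782, 0.2841, 0.0426]
ee_rot: [-180.0, -0.0, 15.5]
wrist_force: [0.2, -0.0, -2.3]
gripper_width: 0.366
```

```bash
python3 -m pendant '[0.02,0,0,0.001,0,0,0, 0.02,0,0,0.001,0,0,0]';  python3 -m pendant '[0.02,0,0,0.0007,0,0,0, 0.02,0,0,0.0007,0,0,0]'
```

```text
clock: 19.05
tool_pos: [0.5781, 0.284, 0.0414]
ee_rot: [-180.0, -0.0, 15.5]
wrist_force: [0.1, 0.2, -2.3]
gripper_width: 0.36
clock: 19.25
tool_pos: [0.578, 0.284, 0.0413]
ee_rot: [180.0, -0.0, 15.5]
wrist_force: [-2.5, -0.7, 4.5]
gripper_width: 0.364
```

Floor contact comes at TCP z = 0.0413, exactly as predicted. Releasing and retreating.

```bash
python3 -m pendant '[0.04,0,0,-0.0003,0,0,0, 0.055,0,0,-0.0003,0,0,0, 0.055,0,0,-0.0003,0,0,0,0.055,0,0,-0.0003,0,0,0]';python3 -m pendant '[0.055,0,0,-0.02,0,0,0, 0.055,0,0,-0.05,0,0,0, 0.055,0,0,-0.1,0,0,0, 0.055,0,0,-0.15,0,0,0, 0.055,0,0,-0.18,0,0,0, 0.055,-0.05,0,-0.18,0,0,0,0.055,-0.1,0,-0.18,0,0,0,0.055,-0.15,0,-0.18,0,0,0]';  python3 -m pendant '[0.055,-0.05,0,0,0,0,0, 0.055,-0.1,0,0,0,0,0, 0.055,-0.1,0,0,0,0,0, 0.055,-0.1,0,0,0,0,0]'; python3 - <<'E'
from h import *
from plant import manip
for n in("side","top"):
  c=manip.camera(n); np.savez(n+"9.npz",**c); cv2.imwrite(f"pics/{n}9.png",c["pixels"])
  P=cloud(c)
  for nm,p in dict(near=[.5434,-.1549],mid=[.5573,-.1966],far=[.5712,-.2383],cradle=[.578,.2838]).items():
    d=np.hypot(P[...,0]-p[0],P[...,1]-p[1]); z=P[...,2][d<.007]; print(n,nm,len(z),np.nanmedian(z).round(4) if len(z) else None)
  q=P[np.hypot(P[...,0]-.578,P[...,1]-.2838)<.045]; a=np.radians(15.5); r=q-[.578,.2838,0]; x=r[:,0]*np.cos(a)+r[:,1]*np.sin(a); y=-r[:,0]*np.sin(a)+r[:,1]*np.cos(a)
  s=(abs(x)<.031)&(q[:,2]>.05); print(len(x[s]),np.percentile(x[s],[2,98]).round(4),np.percentile(y[s],[2,98]).round(4)); s&=(q[:,2]<.064)&(abs(y)<.014)&(abs(x)>.013)&(abs(x)<.026); print("top",s.sum(),np.median(q[s,2]).round(4))
E
```

```text
clock: 19.65
tool_pos: [0.5781, 0.284, 0.0408]
ee_rot: [-180.0, 0.0, 15.5]
wrist_force: [-0.7, -0.6, 0.2]
gripper_width: 0.645
clock: 20.45
tool_pos: [0.4316, 0.2434, 0.2208]
ee_rot: [-180.0, -0.0, 15.5]
wrist_force: [1.7, -0.4, 0.9]
gripper_width: 0.645
clock: 20.85
tool_pos: [0.3368, 0.2173, 0.2215]
ee_rot: [-180.0, -0.1, 15.5]
wrist_force: [0.1, 0.1, 0.0]
gripper_width: 0.641
side near 21 0.0595
side mid 17 0.06
side far 0 None
side cradle 43 0.0675
545 [-0.0286  0.0249] [-0.0146  0.0161]
top 200 0.0581
top near 29 0.0587
top mid 32 0.0589
top far 29 0.0071
top cradle 30 0.0678
351 [-0.0271  0.0271] [-0.0146  0.0163]
top 143 0.0577
```

View pics/side9.png

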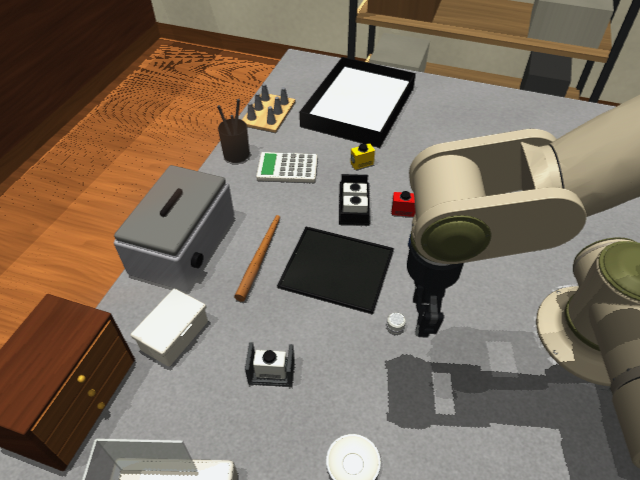

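View pics/top9.png

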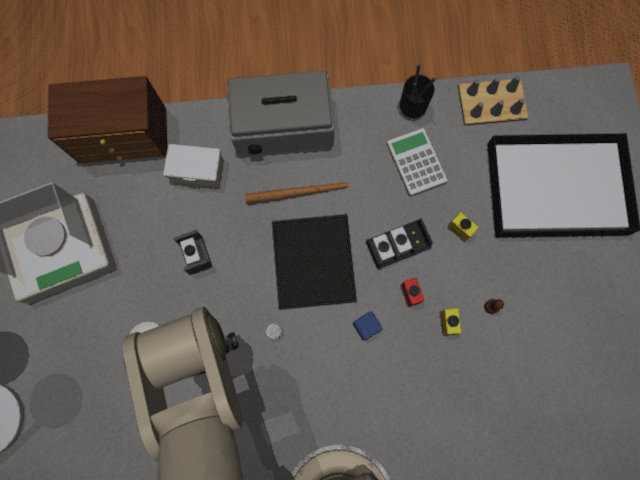

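The faulty lamp stands centred in the cradle, with its block top at 0.058 (floor 0.008 + 50 mm). The two sound lamps are still in the dock with their buttons down, the other objects I can see haven't moved, and the robot touches nothing.

```bash
python3 -c "
from plant import manip
print(manip.hand_in(), manip.state()['clock'])"
```

```text
the job is handed in; nothing more can be done
the job is handed in; nothing more can be done
```

The job is done and handed in at about 21 s of the 72 s allowed.

- **Click test:** I pressed all three buttons to their stops. Two stayed down, with button tops at about 0.0595 m. The lamp in the far pocket (the one farthest right of the robot) sprang back up to 0.0678 m, so that is the faulty one.
- **Moving the faulty lamp:** I lifted it out by its short ends, stood it upright on the pad and let go. I then took it by its long sides and lowered it into the cradle until it met the floor, exactly where expected.
- **Last checks:** In both views the lamp in the cradle has its block top at 0.058 m, which is the floor height plus its 50 mm. It is upright and centred to about 2 mm. The sound lamps' buttons read 0.059–0.060 m in both views, still down and in their pockets. The robot was clear of everything, and the other objects look unmoved; the arm partly hid the dish in the top view and the stamp and a yellow look-alike in the side view, but each shows in the other view.
- **Forces:** The highest wrist force I read was about 22 N, while pressing the first button.
- **Disagreements:** No check failed. One picture seemed to show the lamp off-centre in the grip, but projecting its outline showed that was only perspective. The arm was still swinging by 1–2 mm above the cradle, so I let it settle before lowering the lamp.

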